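# Sort tested adapters, chargers and a choke into their trays

### The arm

A 6-joint arm with a two-finger parallel gripper is mounted at the origin on the work surface. World frame = base frame: x ahead of the robot, y to its left, z up, the work surface at z = 0. Lengths are in mm, angles in rad, forces in N, time in s.
With the tool pointing down it reaches from about 300 to 775 mm from the base axis. Payload 14.6 kg.
Tool frame: the origin (TCP) lies at the very end of the fingers, on their centre line; the grasp point (between the pads) lies 19 mm behind it; z points along the fingers, y is the line along which they close (so a half turn about z gives the same grasp; the last joint's range is limited). The gripper opens to 94 mm and grips with 3 to 60 N. Pads are 16 mm wide; open, the fingers measure 119 mm over their backs; the gripper's body (75 mm by 177 mm) begins 78 mm behind the grasp point.
Start: joints at [1.185, 0.3, 1.521, -0, 1.321, -0.067], TCP at [172.382, 522.277, 205.446] pointing down, gripper open.
Joint ranges: [-3.03, 3.03], [-0.79, 2.21], [0.23, 2.52], [-1.04, 4.18], [0, 3.07], [-2.55, 2.55]. Speed limits (rad/s): [2.22, 2.22, 2.57, 3.14, 3.14, 3.14].

### API

Orientations are given as [roll, pitch, yaw] about the fixed x, y, z axes, in that order (R = Rz(yaw) Ry(pitch) Rx(roll)).
In Python, from cell import manip, camera, get_calibration gives the robot as it stands. The module is installed in compiled form; this text tells all that it offers.
- The arm moves only by the tool jog_arm, never from a script. Its argument "plan" is one flat list of numbers, 6 for each row, row after row: the shift along the world's x, y, z in m, then the turn, a rotation vector about the world's x, y, z in degrees. A call has 1 to 20 rows; each row is the pose to reach, as a shift and turn from the pose commanded when the call began; what a row does not reach only later rows make up. A row lasts 1/10 s, in which the tool goes at most 50 mm and 8.59 degrees, less where a joint would pass 70% of its speed; a pose out of reach is approached as far as the arm can. A call with a gripper value outside its range is refused whole. "claw" is the finger opening in m, from 0 to 0.094, set as the call begins (left out, the last holds). The fingers move at their own pace and stop on an object; "force" is the grip in N (left out, the last holds). Time passes only in rows, so rows that repeat a pose let the fingers close. It gives the time, the measured TCP pose, the force, the opening and the grip force at its end, in the units of the state.
- manip.read_state(): the state, without advancing time (a new reading comes with each control period).
- camera(name): name is "scene" or "top" or "wrist"; returns (picture, depth): 400x640x3 uint8, red, green, blue; 400x640 float32, mm along the optical axis (not along the pixel's ray), 0 where there is no reading.
- get_calibration(name): a dict with "fx", "fy", "cx", "cy" (pixels), "origin" and "attitude" of the camera in the world. Camera axes: x right, y down, z forward; pixel columns grow to the right and rows downward; lengths in mm; the calibration is good to about 2 mm. A picture is of the moment at which its call begins: read the wrist's pose just before it. get_calibration takes no time and is no camera call; for the wrist camera it gives the pose at the moment of the call.
- manip.sign_off(): hands the job in; it is judged then, once.
The state is a dict: "clock": time; "joints": joint angles; "qd": joint speeds; "effort": joint torques, N m; "eef_pos": TCP position; "eef_rot": TCP orientation; "wrist_force": force on the tool from outside, world axes, zero at the start; "moment": the same for the moment, N m; "finger_gap": finger opening in mm; "finger_force": force on a finger pad.
Only numpy, scipy, OpenCV 4.12 (cv2) and the standard library are available. Lean on these libraries where they do the work, as an engineer would, in place of code of your own. Each camera call takes 0.05 s, during which the arm holds its last target. There are 200 camera calls.

### The job

Sort the tested parts into the blue trays: the two black desktop adapters into the large tray, one in each of its long lanes; the two plug-in chargers (with prongs) into the smaller oblong tray, one in each short bay; and the copper choke into the round dish. Each must lie flat on the floor of its tray, right side up as it lies now; set it down gently, never drop it, and leave the multimeter and the screwdriver where they are.

Things in the scene. Friction and masses are not known exactly. Their poses are not given: they have to be found in the camera images.
- brick_a: First desktop power adapter: black plastic block 100 (x) x 44 (y) x 30 (z) mm, pale blank label on top, no cord, no prongs. Loose, about 0.2 to 0.4 kg. Origin: centre of the underside; x along its length, z up. Grip it across its 44 mm width.
- brick_b: Second desktop power adapter: black plastic block 100 (x) x 44 (y) x 30 (z) mm, pale blank label on top, no cord, no prongs. Loose, about 0.2 to 0.4 kg. Origin: centre of the underside; x along its length, z up. Grip it across its 44 mm width. Interchangeable with the first.
- charger_a: First plug-in charger: black body 44 (x) x 40 (y) x 28 (z) mm, pale label on top, lying flat, two steel prongs sticking 16 mm out level from its +x end. Loose, 0.08 to 0.15 kg. Origin: in the underside plane, middle of the 60 mm over-all length: body from x = -30 to +14 mm, prongs to +30; z up. Grip across the 40 mm width at x = -8 mm.
- charger_b: Second plug-in charger: black body 44 (x) x 40 (y) x 28 (z) mm, pale label on top, lying flat, two steel prongs sticking 16 mm out level from its +x end. Loose, 0.08 to 0.15 kg. Origin: in the underside plane, middle of the 60 mm over-all length: body from x = -30 to +14 mm, prongs to +30; z up. Grip across the 40 mm width at x = -8 mm. Interchangeable with the first.
- choke: the only choke: a toroidal coil wound in bare copper wire, a ring 52 mm across and 26 mm high lying flat, its centre hole 21 mm wide to look at (a solid cylinder to the touch: do not put a finger in it). Loose, about 0.11 to 0.22 kg. Origin: centre of the underside; z up. Grip it across its outside.
- long_tray: adapter tray: the largest of the three low blue plastic trays, fixed to the bench, 136 (x) x 155 (y) mm outside, 11 mm high, with one divider that makes two long lanes side by side, each 126 (x) x 70 (y) mm inside, their centres at y = +37.5 and -37.5 mm. Floor 3 mm thick; walls and divider 5 mm thick. Origin: centre of the underside; x along the lanes, z up.
- short_tray: charger tray: the oblong low blue plastic tray, fixed to the bench, 96 (x) x 147 (y) mm outside, 11 mm high, with one divider that makes two short bays side by side, each 86 (x) x 66 (y) mm inside, their centres at y = +35.5 and -35.5 mm. Floor 3 mm thick; walls and divider 5 mm thick. Origin: centre of the underside; x along the bays, z up.
- round_dish: choke dish: the round low blue plastic dish, fixed to the bench, 86 mm across outside, 78 mm inside, 11 mm high, floor 3 mm above the bench. Origin: centre of the underside; z up.
- meter: bystander: yellow handheld multimeter, 150 x 75 x 35 mm, lying on the bench to the robot's left. Loose. Origin: centre of the underside.
- screwdriver: bystander: screwdriver, lying on the bench to the robot's right, about 0.2 m long. Loose. Origin: on its underside, near its middle; x from handle to tip.
Things that resemble listed ones, but are neither listed nor needed, are in the scene too. Leave any turquoise look-alike of the charger_a alone. What is shaped like the charger_b but pink is not meant.

How it is judged (in metres and radians):
At the end, for the whole second after the job is handed in: Each part at rest, within 0.12 rad of upright, underside under 4 mm above its own tray's floor; adapters and chargers within 30 mm (x) and 60 mm (y) of the tray's centre (a lane or bay takes one), the choke within 20 mm of the dish's centre in x and y (x of brick_a in the frame of long_tray between -0.03 and 0.03 m and y of brick_a in the frame of long_tray between -0.06 and 0.06 m and z of each of brick_a, brick_b in the frame of long_tray below 0.007 m and angle between each of brick_a, brick_b, charger_a, charger_b, choke's own z axis and vertical below 0.12 rad and linear speed of each of brick_a, brick_b, charger_a, charger_b, choke below 0.02 m/s and x of brick_b in the frame of long_tray between -0.03 and 0.03 m and y of brick_b in the frame of long_tray between -0.06 and 0.06 m and x of charger_a in the frame of short_tray between -0.03 and 0.03 m and y of charger_a in the frame of short_tray between -0.06 and 0.06 m and z of each of charger_a, charger_b in the frame of short_tray below 0.007 m and x of charger_b in the frame of short_tray between -0.03 and 0.03 m and y of charger_b in the frame of short_tray between -0.06 and 0.06 m and x of choke in the frame of round_dish between -0.02 and 0.02 m and y of choke in the frame of round_dish between -0.02 and 0.02 m and z of choke in the frame of round_dish below 0.007 m); the robot touches nothing.
It fails at once if the meter is moved by more than 30 mm (distance of meter from where it was at the start of the episode above 0.03 m).
It fails at once if the screwdriver is moved by more than 30 mm (distance of screwdriver from where it was at the start of the episode above 0.03 m).
It fails at once if a part is dropped into its tray or dish (falls the last 20 mm faster than 0.5 m/s) ((linear speed of brick_a above 0.5 m/s and horizontal distance between brick_a and long_tray below 0.07 m and z of brick_a in the frame of long_tray below 0.02 m) or (linear speed of brick_b above 0.5 m/s and horizontal distance between brick_b and long_tray below 0.07 m and z of brick_b in the frame of long_tray below 0.02 m) or (linear speed of charger_a above 0.5 m/s and horizontal distance between charger_a and short_tray below 0.07 m and z of charger_a in the frame of short_tray below 0.02 m) or (linear speed of charger_b above 0.5 m/s and horizontal distance between charger_b and short_tray below 0.07 m and z of charger_b in the frame of short_tray below 0.02 m) or (linear speed of choke above 0.5 m/s and horizontal distance between choke and round_dish below 0.07 m and z of choke in the frame of round_dish below 0.02 m)).
It also fails if it takes over 138 s, if anything falls off the work surface, if the arm or the gripper's body presses on something with over 40 N, if the wrist force passes 120 N, or if a joint passes its speed limit or range.

## Working session

There is one attempt and no reset: what is moved stays moved. The work goes in short steps, Python scripts to look and compute and a tool call to move; the robot and the scene stay as the last step left them, time stands still between calls to the robot, and variables do not carry over. Pictures are saved under pics/ and viewed, at most 14 in all, crops included, and the job is handed in when it is done.

Besides the shell and the picture viewer there is one more tool, called after "Call:" by a JSON object that holds its "method" and its "body". jog_arm: Moves the arm, as the interface text tells. Its arguments: {"type":"object","properties":{"plan":{"type":"array"},"claw":{"type":"number"},"force":{"type":"number"}},"required":["plan"]}

```bash
mkdir -p pics
python3 - <<'E'
from cell import manip,camera,get_calibration
import cv2,numpy as np
for n in("top","scene"):
    p,d=camera(n);cv2.imwrite(f"pics/{n}0.png",p[:,:,::-1]);np.save(f"{n}_d.npy",d);np.save(f"{n}_p.npy",p)
    c=get_calibration(n);print(n,c)
s=manip.read_state();print(s)
E
```

```text
top {'fx': 385.65297600318485, 'fy': 385.65297600318485, 'cx': 315.79374773397376, 'cy': 197.88516771479246, 'origin': array([ 328.36768869,   15.46669411, 1025.86351774]), 'attitude': array([-2.96833773, -0.00869869, -1.58207901])}
scene {'fx': 449.95969935277554, 'fy': 449.95969935277554, 'cx': 323.3290242725903, 'cy': 195.56701505151432, 'origin': array([1667.45319681,  253.95450047, 1019.10733197]), 'attitude': array([-2.24861937, -0.00513104,  1.7881319 ])}
{'clock': 0.1, 'joints': array([ 1.18540687e+00,  3.00427708e-01,  1.52148276e+00, -1.71310743e-05,
        1.32068668e+00, -6.66266835e-02]), 'qd': array([-0.00063072, -0.00120051, -0.00241527, -0.00046176,  0.00127223,
        0.00066538]), 'effort': array([ 9.04480257e-04, -5.32647157e+01, -3.53282189e+01,  7.08872708e-02,
        2.35205685e-02, -9.26829762e-05]), 'eef_pos': array([172.30447994, 522.08391281, 204.9517212 ]), 'eef_rot': array([-3.14058929e+00, -5.03193261e-05,  2.82283410e+00]), 'wrist_force': array([-0.81856686,  0.32495164, -0.20668574]), 'moment': array([-0.00736031, -0.00589475, -0.04553194]), 'finger_force': 0.0, 'finger_gap': 94.13288406307875}
```

View pics/top0.png

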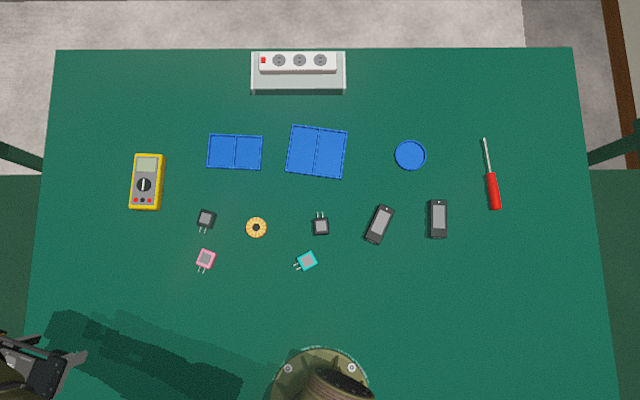

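The top view shows, in pixels:
- **Trays:** charger tray (235,152), adapter tray (317,151), dish (410,155).
- **Parts:** chargers (206,218) and (320,225), choke (256,227), adapters (379,224) and (438,219).
- **Decoys, left alone:** pink (205,259) and turquoise (307,261).

I'll fit these precisely in world coordinates.

```bash
cat > h.py <<'E'
import numpy as np,cv2
from scipy.spatial.transform import Rotation as R
def world(c,uv,z):
    uv=np.atleast_2d(uv).astype(float)
    r=np.c_[(uv[:,0]-c["cx"])/c["fx"],(uv[:,1]-c["cy"])/c["fy"],np.ones(len(uv))]
    w=r@R.from_euler("xyz",c["attitude"]).as_matrix().T
    o=np.array(c["origin"]);return (o+w*((z-o[2])/w[:,2])[:,None])
E
python3 - <<'E'
from h import *
from cell import get_calibration
p=np.load("top_p.npy");d=np.load("top_d.npy");c=get_calibration("top")
cv2.imwrite("pics/crop1.png",cv2.resize(p[110:280,190:460,::-1],None,fx=2.9,fy=2.9,interpolation=cv2.INTER_CUBIC))
# height map -> world points
v,u=np.mgrid[:400,:640]
r=np.stack([(u-c["cx"])/c["fx"],(v-c["cy"])/c["fy"],np.ones(u.shape)],-1)*d[...,None]
W=r@R.from_euler("xyz",c["attitude"]).as_matrix().T+np.array(c["origin"])
roi=np.zeros((400,640),bool);roi[100:285,120:510]=1
g=W[...,2][roi];print("bench z",np.median(g[np.abs(g)<15]))
m=((W[...,2]>14)&roi).astype(np.uint8)
n,l,s,ce=cv2.connectedComponentsWithStats(m)
for i in range(1,n):
    if s[i,4]<60: continue
    q=W[l==i];z=np.median(q[:,2]);b=cv2.minAreaRect(q[:,:2].astype(np.float32))
    print("H",ce[i].round(1),s[i,4],"z",z.round(1),"xy",np.round(b[0],1),np.round(b[1],1),round(b[2],1))
hsv=cv2.cvtColor(p,cv2.COLOR_RGB2HSV)
m=((hsv[...,0]>103)&(hsv[...,0]<125)&(hsv[...,1]>120)&roi).astype(np.uint8)
n,l,s,ce=cv2.connectedComponentsWithStats(cv2.morphologyEx(m,cv2.MORPH_CLOSE,np.ones((5,5))))
for i in range(1,n):
    if s[i,4]<200: continue
    q=world(c,np.argwhere(l==i)[:,::-1],9)
    b=cv2.minAreaRect(q[:,:2].astype(np.float32))
    print("B",ce[i].round(1),s[i,4],"xy",np.round(b[0],1),np.round(b[1],1),round(b[2],1))
E
```

```text
bench z 0.8644489895234528
H [492.  184.8] 427 z 22.5 xy [ 428.5 -273.2] [174.9 585.5] 35.8
H [146.2 181. ] 1735 z 35.4 xy [487.3 247.5] [539.5 159.4] 72.1
H [437.2 218. ] 718 z 30.1 xy [ 416.8 -160.2] [104.8 379.1] 11.3
H [378.7 223.3] 676 z 30.5 xy [ 385.7 -103.7] [ 74.6 253.6] 42.1
H [205.3 218.6] 293 z 28.1 xy [404.5 161.3] [323.7  58.9] 72.7
H [320.4 225. ] 271 z 28.3 xy [397.4  -5.8] [ 39.3 139.1] 88.7
H [255.5 226.6] 284 z 26.5 xy [395.3  95. ] [202.3  50.7] 63.4
H [205.3 258.3] 307 z 28.1 xy [323.3 167. ] [296.9  61. ] 80.3
H [306.2 260.1] 280 z 28.5 xy [338.7  36.8] [39.7 59.2] 28.2
B [316.  151.1] 2757 xy [637.1   2.2] [155.5 138.4] 81.4
B [234.2 151.3] 1881 xy [638. 226.] [148.3  97.7] 86.7
B [410.  154.8] 760 xy [ 623.3 -254.6] [82.4 85.6] 87.3
```

View pics/crop1.png

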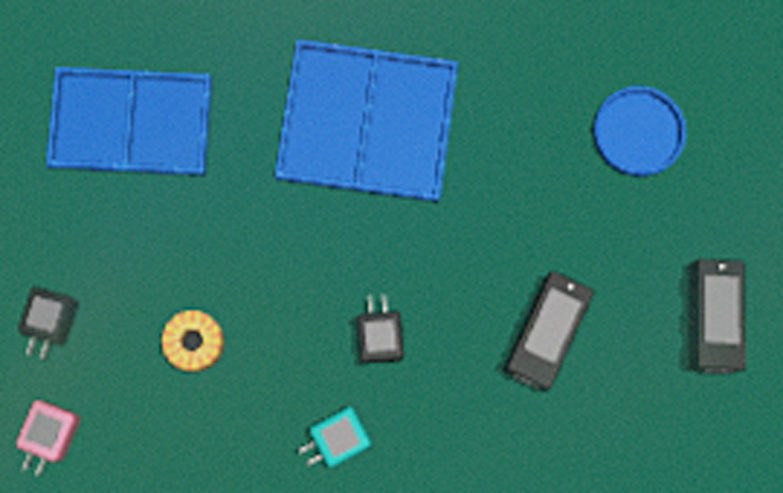

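Run:
```python
from h import *
from cell import get_calibration
p=np.load("top_p.npy");d=np.load("top_d.npy");c=get_calibration("top")
v,u=np.mgrid[:400,:640]
M=R.from_euler("xyz",c["attitude"]).as_matrix()
r=np.stack([(u-c["cx"])/c["fx"],(v-c["cy"])/c["fy"],np.ones(u.shape)],-1)*d[...,None]
Z=(r@M.T+np.array(c["origin"]))[...,2]
for n,(x,y),h in [("brickL",(378,224),30),("brickR",(437,219),30),("chL",(205,219),28),("chR",(320,225),28),("choke",(256,227),26)]:
    m=(abs(Z-h)<7)&(np.hypot(u-x,v-y)<26)
    k,l,s,ce=cv2.connectedComponentsWithStats(m.astype(np.uint8))
    i=1+s[1:,4].argmax();ll=(l==i)
    q=world(c,np.argwhere(ll)[:,::-1],h)[:,:2]
    b=cv2.minAreaRect(q.astype(np.float32))
    w,V=np.linalg.eigh(np.cov(q.T))
    print(n,s[i,4],"rect",np.round(b[0],1),np.round(np.array(b[1])+2.6,1),round(b[2],1),"mean",q.mean(0).round(1),"pca",round(np.degrees(np.arctan2(V[1,1],V[0,1])),1),(np.sqrt(w*12)).round(1))
    # label
    hsv=cv2.cvtColor(p,cv2.COLOR_RGB2HSV)
    m=(hsv[...,2]>105)&(hsv[...,1]<50)&(np.hypot(u-x,v-y)<22)
    k,l,s,ce=cv2.connectedComponentsWithStats(m.astype(np.uint8))
    if k>1:
        i=1+s[1:,4].argmax();q=world(c,np.argwhere(l==i)[:,::-1],h)[:,:2];b=cv2.minAreaRect(q.astype(np.float32))
        print("   label",s[i,4],np.round(b[0],1),np.round(b[1],1),round(b[2],1),q.mean(0).round(1))
```

```text
brickL 657 rect [ 434.8 -158.4] [ 46.9 103.3] 63.6 mean [ 434.4 -158.2] pca 153.9 [ 44.2 100.8]
   label 299 [ 437.9 -162. ] [32.2 62.9] 63.5 [ 437.7 -161.9]
brickR 669 rect [ 446.9 -311.8] [ 47.3 103.4] 86.4 mean [ 446.8 -312.3] pca 176.3 [ 45.5 100.7]
   label 287 [ 450.4 -314.6] [31.2 60.7] 88.6 [ 450.3 -314.7]
chL 261 rect [452.8 293.1] [42.6 47.2] 73.5 mean [453.2 292.9] pca 164.0 [40.2 43.6]
   label 111 [453.  293.4] [27.4 27.3] 73.6 [452.9 293.4]
chR 255 rect [430.1  -6.6] [41.6 46.8] 89.4 mean [430.6  -6.3] pca -176.2 [39.7 44.1]
   label 119 [430.3  -7.7] [28.4 28.1] 5.7 [430.2  -7.5]
choke 273 rect [429.5 162.1] [52.3 51.9] 0.7 mean [429.1 162.3] pca 51.7 [48.5 49.8]
   label 1 [446.6 181.9] [0. 0.] 0.0 [446.6 181.9]
```

Call:
{"method": "jog_arm", "body": {"plan": [0.1,-0.08,-0.03,0,0,1,0.2,-0.16,-0.06,0,0,2,0.28,-0.229,-0.075,0,0,2,0.28,-0.229,-0.075,0,0,2,0.28,-0.229,-0.075,0,0,2,0.28,-0.229,-0.075,0,0,2,0.28,-0.229,-0.075,0,0,2,0.28,-0.229,-0.075,0,0,2,0.28,-0.229,-0.075,0,0,2,0.28,-0.229,-0.075,0,0,2,0.28,-0.229,-0.075,0,0,2], "claw": 0.07, "force": 30}}

```text
clock: 1.2
eef_pos: [451.6, 294.1, 130.7]
eef_rot: [3.141, 0.0, 2.859]
wrist_force: [0.4, -0.1, 0.5]
finger_gap: 70.1
finger_force: 0.0
```

```bash
cat >> h.py <<'E'
def look(name,crop=None):
    from cell import manip,camera,get_calibration
    s=manip.read_state();c=get_calibration("wrist");p,d=camera("wrist");np.save("w_p.npy",p);np.save("w_d.npy",d)
    cv2.imwrite(f"pics/{name}.png",p[:,:,::-1])
    print(s["clock"],s["eef_pos"].round(1),np.degrees(s["eef_rot"]).round(1),round(s["finger_gap"],1))
    return p,d,c,s
def tops(c,d,h,tol=6,minn=800):
    v,u=np.mgrid[:400,:640]
    r=np.stack([(u-c["cx"])/c["fx"],(v-c["cy"])/c["fy"],np.ones(u.shape)],-1)*d[...,None]
    W=r@R.from_euler("xyz",c["attitude"]).as_matrix().T+np.array(c["origin"])
    m=((abs(W[...,2]-h)<tol)&(d>0)).astype(np.uint8)
    n,l,s,ce=cv2.connectedComponentsWithStats(cv2.morphologyEx(m,cv2.MORPH_OPEN,np.ones((5,5))))
    for i in range(1,n):
        if s[i,4]<minn: continue
        q=world(c,np.argwhere(l==i)[:,::-1],h)[:,:2];b=cv2.minAreaRect(q.astype(np.float32))
        print("px",ce[i].round(),s[i,4],"z",round(float(np.median(W[...,2][l==i])),1),"rect",np.round(b[0],1),np.round(b[1],1),round(b[2],1))
E
python3 - <<'E'
from h import *
p,d,c,s=look("w1");print(c);tops(c,d,28)
E
```

```text
1.2 [451.6 294.1 130.7] [180.    0.  163.8] 70.1
{'fx': 337.35479903758664, 'fy': 337.35479903758664, 'cx': 318.06203906670976, 'cy': 197.5459524727538, 'origin': array([384.20587742, 313.19251982, 311.6814656 ]), 'attitude': array([ 2.89425666e+00, -9.35831332e-04,  1.28980680e+00])}
px [277.  78.] 2841 z 29.7 rect [350.  289.1] [39.9 43.6] 68.3
px [317. 196.] 2208 z 29.8 rect [451.9 293.1] [39.7 42.9] 73.9
px [166. 210.] 2416 z 27.6 rect [428. 163.] [51.6 53.9] 23.3
```

View pics/w1.png

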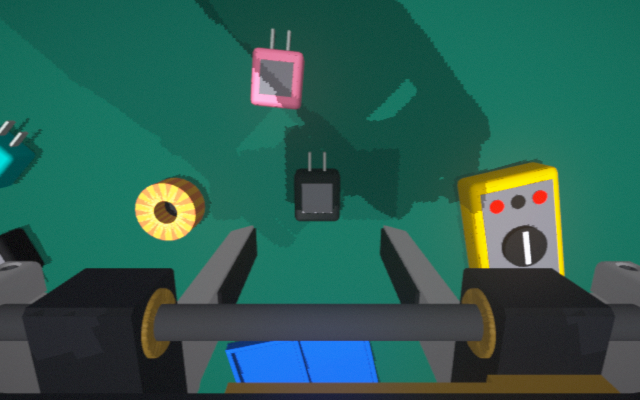

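The wrist view shows the black charger at (317,196), between the fingers. Its fit (452,293) agrees with the top view, so I'm descending to grip it.

Call:
{"method": "jog_arm", "body": {"plan": [0.001,-0.001,-0.03,0,0,0,0.001,-0.001,-0.06,0,0,0,0.001,-0.001,-0.09,0,0,0,0.001,-0.001,-0.11,0,0,0,0.001,-0.001,-0.12,0,0,0,0.001,-0.001,-0.12,0,0,0,0.001,-0.001,-0.12,0,0,0]}}

```text
clock: 1.95
eef_pos: [453.6, 292.9, 11.5]
eef_rot: [3.141, 0.001, 2.858]
wrist_force: [-0.5, -0.4, 0.7]
finger_gap: 70.1
finger_force: 0.0
```

Call:
{"method": "jog_arm", "body": {"plan": [0,0,0,0,0,0,0,0,0,0,0,0,0,0,0,0,0,0,0,0,0,0,0,0,0,0,0,0,0,0,0,0,0,0,0,0], "claw": 0.03, "force": 30}}

```text
clock: 2.55
eef_pos: [453.5, 292.3, 10.7]
eef_rot: [3.141, 0.0, 2.858]
wrist_force: [-0.3, -0.7, 5.1]
finger_gap: 40.0
finger_force: 30.0
```

Call:
{"method": "jog_arm", "body": {"plan": [0,0,0.02,0,0,0,0,0,0.05,0,0,0,0,0,0.06,0,0,0,0,0,0.06,0,0,0]}}

```text
clock: 2.95
eef_pos: [453.9, 292.6, 71.3]
eef_rot: [3.14, 0.002, 2.858]
wrist_force: [0.3, -0.5, -0.4]
finger_gap: 40.1
finger_force: 30.0
```

Call:
{"method": "jog_arm", "body": {"plan": [0.04,-0.006,0,0,0,3,0.08,-0.012,0,0,0,6,0.12,-0.019,0,0,0,9,0.16,-0.026,0,0,0,12,0.194,-0.032,0,0,0,12.9,0.194,-0.032,0,0,0,12.9,0.194,-0.032,0,0,0,12.9,0.194,-0.032,0,0,0,12.9]}}

```text
clock: 3.75
eef_pos: [646.3, 260.5, 69.3]
eef_rot: [-3.141, -0.002, 3.083]
wrist_force: [-0.2, 0.4, -0.6]
finger_gap: 39.8
finger_force: 30.0
```

Run:
```python
from h import *
p,d,c,s=look("w2")
```

```text
3.75 [646.3 260.5  69.3] [-1.800e+02 -1.000e-01  1.767e+02] 39.8
```

View pics/w2.png

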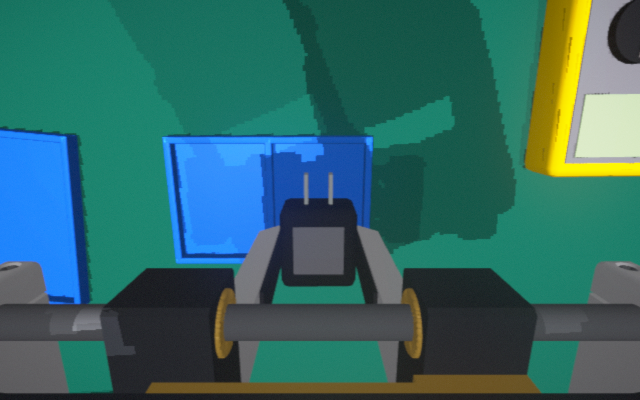

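The charger hangs over the right-hand bay: it is centred at column 318 and the bay spans 274–367. I'll lower it now.

Call:
{"method": "jog_arm", "body": {"plan": [0.001,0,-0.02,0,0,0,0.001,0,-0.035,0,0,0,0.001,0,-0.047,0,0,0,0.001,0,-0.052,0,0,0,0.001,0,-0.054,0,0,0,0.001,0,-0.054,0,0,0,0.001,0,-0.054,0,0,0]}}

```text
clock: 4.5
eef_pos: [648.7, 260.4, 17.2]
eef_rot: [3.141, 0.001, 3.083]
wrist_force: [0.4, -0.3, -1.1]
finger_gap: 40.0
finger_force: 30.0
```

Call:
{"method": "jog_arm", "body": {"plan": [0,0,-0.001,0,0,0,0,0,-0.002,0,0,0,0,0,-0.003,0,0,0,0,0,-0.003,0,0,0]}}

```text
clock: 4.9
eef_pos: [648.5, 260.3, 13.8]
eef_rot: [3.141, 0.0, 3.083]
wrist_force: [-0.5, 0.3, 2.7]
finger_gap: 39.5
finger_force: 30.0
```

Call:
{"method": "jog_arm", "body": {"plan": [0,0,0,0,0,0,0,0,0,0,0,0,0,0,0,0,0,0,0,0,0.02,0,0,0,0,0,0.06,0,0,0,0,0,0.1,0,0,0], "claw": 0.054}}

```text
clock: 5.5
eef_pos: [648.0, 260.1, 114.1]
eef_rot: [-3.141, -0.001, 3.083]
wrist_force: [1.1, -0.2, 0.9]
finger_gap: 54.1
finger_force: 0.0
```

Call:
{"method": "jog_arm", "body": {"plan": [-0.218,-0.267,0.016,0,0,5.3,-0.218,-0.267,0.016,0,0,5.3,-0.218,-0.267,0.016,0,0,5.3,-0.218,-0.267,0.016,0,0,5.3,-0.218,-0.267,0.016,0,0,5.3,-0.218,-0.267,0.016,0,0,5.3,-0.218,-0.267,0.016,0,0,5.3,-0.218,-0.267,0.016,0,0,5.3,-0.218,-0.267,0.016,0,0,5.3,-0.218,-0.267,0.016,0,0,5.3], "claw": 0.07}}

```text
clock: 6.5
eef_pos: [431.0, -6.2, 129.5]
eef_rot: [3.142, 0.0, -3.107]
wrist_force: [-0.1, -0.2, -1.2]
finger_gap: 70.1
finger_force: 0.0
```

Run:
```python
from h import *
p,d,c,s=look("w3");tops(c,d,28)
```

```text
6.5 [431.   -6.2 129.5] [ 180.    0. -178.] 70.1
px [366.  88.] 2779 z 29.7 rect [341.4  28.3] [39.6 44. ] 28.1
px [141. 191.] 6114 z 31.8 rect [ 434.  -159.3] [ 46.2 103.5] 63.7
px [317. 193.] 2259 z 29.8 rect [429.1  -7.7] [44.2 39.7] 4.8
px [511. 198.] 2555 z 27.8 rect [427.7 160.2] [50.9 54. ] 2.1
```

View pics/w3.png

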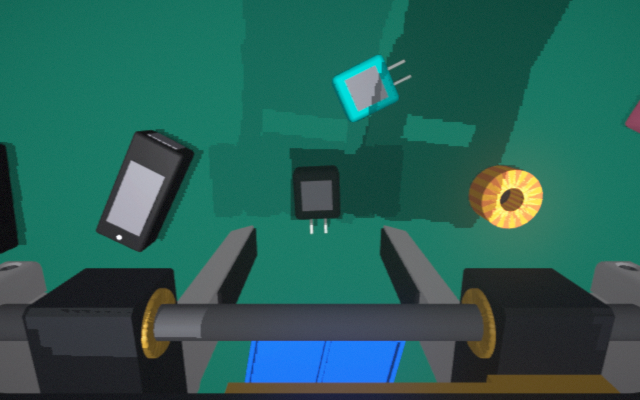

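The charger is at (317,193), with its prongs pointing at the trays and a yaw near 4.5°. I'll grip and lift it.

Call:
{"method": "jog_arm", "body": {"plan": [-0.001,-0.001,-0.03,0,0,2.5,-0.001,-0.001,-0.06,0,0,2.5,-0.001,-0.001,-0.09,0,0,2.5,-0.001,-0.001,-0.11,0,0,2.5,-0.001,-0.001,-0.119,0,0,2.5,-0.001,-0.001,-0.119,0,0,2.5,-0.001,-0.001,-0.119,0,0,2.5]}}

```text
clock: 7.25
eef_pos: [430.0, -7.4, 11.0]
eef_rot: [-3.141, 0.001, -3.064]
wrist_force: [0.1, -0.5, 0.9]
finger_gap: 69.9
finger_force: 0.0
```

Call:
{"method": "jog_arm", "body": {"plan": [0,0,0,0,0,0,0,0,0,0,0,0,0,0,0,0,0,0,0,0,0,0,0,0,0,0,0,0,0,0,0,0,0,0,0,0], "claw": 0.03}}

```text
clock: 7.85
eef_pos: [429.5, -7.8, 10.7]
eef_rot: [-3.142, 0.0, -3.064]
wrist_force: [-1.9, 0.5, 6.1]
finger_gap: 39.8
finger_force: 30.0
```

Call:
{"method": "jog_arm", "body": {"plan": [0,0,0.02,0,0,0,0,0,0.05,0,0,0,0,0,0.07,0,0,0,0,0,0.07,0,0,0,0,0,0.07,0,0,0]}}

```text
clock: 8.35
eef_pos: [429.2, -7.7, 80.0]
eef_rot: [3.142, -0.0, -3.064]
wrist_force: [0.6, -0.4, -1.0]
finger_gap: 39.9
finger_force: 30.0
```

Call:
{"method": "jog_arm", "body": {"plan": [0.025,0.025,0,0,0,-1,0.05,0.05,0,0,0,-2,0.075,0.075,0,0,0,-3,0.1,0.1,0,0,0,-4,0.125,0.125,0,0,0,-5,0.15,0.15,0,0,0,-6,0.175,0.175,0,0,0,-7,0.199,0.199,0,0,0,-7.8,0.199,0.199,0,0,0,-7.8,0.199,0.199,0,0,0,-7.8,0.199,0.199,0,0,0,-7.8]}}

```text
clock: 9.45
eef_pos: [627.6, 190.6, 79.2]
eef_rot: [-3.141, -0.002, 3.083]
wrist_force: [0.4, -0.6, -0.7]
finger_gap: 39.6
finger_force: 30.0
```

Call:
{"method": "jog_arm", "body": {"plan": [0,0,-0.02,0,0,0,0,0,-0.04,0,0,0,0,0,-0.055,0,0,0,0,0,-0.062,0,0,0,0,0,-0.063,0,0,0,0,0,-0.063,0,0,0,0,0,-0.063,0,0,0]}}

```text
clock: 10.15
eef_pos: [628.8, 191.4, 18.4]
eef_rot: [3.141, 0.001, 3.083]
wrist_force: [-0.3, 0.1, -1.1]
finger_gap: 40.2
finger_force: 30.0
```

Call:
{"method": "jog_arm", "body": {"plan": [0,0,-0.001,0,0,0,0,0,-0.0025,0,0,0,0,0,-0.004,0,0,0,0,0,-0.004,0,0,0]}}

```text
clock: 10.55
eef_pos: [628.5, 191.3, 13.8]
eef_rot: [3.142, 0.0, 3.083]
wrist_force: [-1.0, -0.2, 3.0]
finger_gap: 39.9
finger_force: 30.0
```

Call:
{"method": "jog_arm", "body": {"plan": [0,0,0,0,0,0,0,0,0,0,0,0,0,0,0,0,0,0,0,0,0.02,0,0,0,0,0,0.06,0,0,0,0,0,0.1,0,0,0], "claw": 0.054}}

```text
clock: 11.15
eef_pos: [628.0, 191.2, 114.1]
eef_rot: [-3.141, -0.001, 3.083]
wrist_force: [0.6, -0.8, 0.7]
finger_gap: 54.0
finger_force: 0.0
```

Call:
{"method": "jog_arm", "body": {"plan": [-0.2,-0.03,0.016,0,0,0,-0.2,-0.03,0.016,0,0,0,-0.2,-0.03,0.016,0,0,0,-0.2,-0.03,0.016,0,0,0,-0.2,-0.03,0.016,0,0,0,-0.2,-0.03,0.016,0,0,0,-0.2,-0.03,0.016,0,0,0], "claw": 0.08}}

```text
clock: 11.85
eef_pos: [429.6, 161.5, 129.8]
eef_rot: [3.141, 0.001, 3.083]
wrist_force: [0.1, -0.2, 0.0]
finger_gap: 80.0
finger_force: 0.0
```

Run:
```python
from h import *
p,d,c,s=look("w4");tops(c,d,26)
from cell import camera
p,d=camera("top");cv2.imwrite("pics/top1.png",cv2.resize(p[110:280,190:460,::-1],None,fx=2.9,fy=2.9,interpolation=cv2.INTER_CUBIC))
```

```text
11.85 [429.6 161.5 129.8] [1.800e+02 1.000e-01 1.766e+02] 80.0
px [469.  89.] 2909 z 29.7 rect [349.3 287.7] [42.2 44.6] 68.2
px [150.  99.] 2885 z 29.6 rect [341.6  30.1] [41.2 46.2] 27.8
px [318. 193.] 2407 z 27.8 rect [428.  161.7] [51.4 51.8] 86.7
```

View pics/top1.png

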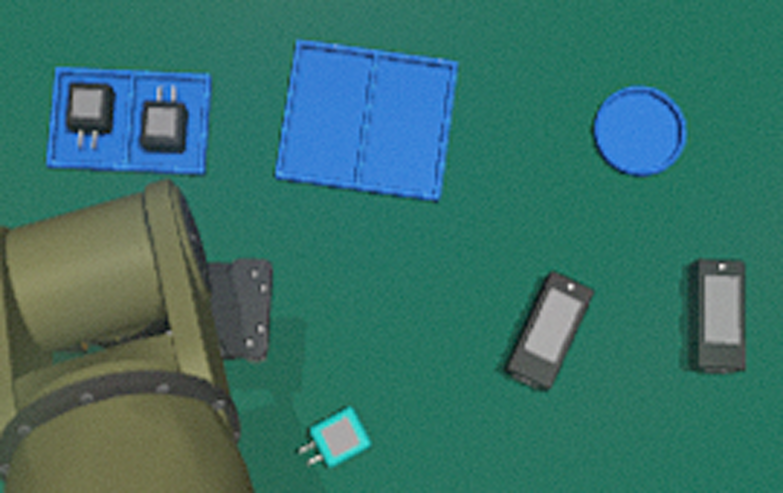

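Both chargers lie in their bays, at (90,108) and (163,127) in the crop. The choke is next.

Call:
{"method": "jog_arm", "body": {"plan": [-0.001,0,-0.03,0,0,0,-0.001,0,-0.06,0,0,0,-0.001,0,-0.09,0,0,0,-0.001,0,-0.11,0,0,0,-0.001,0,-0.119,0,0,0,-0.001,0,-0.119,0,0,0,-0.001,0,-0.119,0,0,0]}}

```text
clock: 12.65
eef_pos: [428.0, 161.4, 11.0]
eef_rot: [3.141, 0.001, 3.083]
wrist_force: [0.3, 0.1, 0.7]
finger_gap: 80.0
finger_force: 0.0
```

Call:
{"method": "jog_arm", "body": {"plan": [0,0,0,0,0,0,0,0,0,0,0,0,0,0,0,0,0,0,0,0,0,0,0,0,0,0,0,0,0,0,0,0,0,0,0,0], "claw": 0.042}}

```text
clock: 13.25
eef_pos: [427.6, 161.3, 10.7]
eef_rot: [3.141, 0.0, 3.083]
wrist_force: [-1.9, 0.3, 5.6]
finger_gap: 51.3
finger_force: 30.0
```

Call:
{"method": "jog_arm", "body": {"plan": [0,0,0.02,0,0,0,0,0,0.05,0,0,0,0,0,0.08,0,0,0,0,0,0.09,0,0,0,0,0,0.09,0,0,0,0,0,0.09,0,0,0]}}

```text
clock: 13.85
eef_pos: [426.8, 161.1, 99.2]
eef_rot: [-3.141, -0.001, 3.083]
wrist_force: [0.7, 0.9, -1.9]
finger_gap: 51.2
finger_force: 30.0
```

Call:
{"method": "jog_arm", "body": {"plan": [0.015,-0.032,0,0,0,0,0.03,-0.064,0,0,0,0,0.045,-0.096,0,0,0,0,0.06,-0.128,0,0,0,0,0.075,-0.16,0,0,0,0,0.09,-0.192,0,0,0,0,0.105,-0.224,0,0,0,0,0.12,-0.256,0,0,0,0,0.135,-0.288,0,0,0,0,0.15,-0.32,0,0,0,0,0.165,-0.352,0,0,0,0,0.18,-0.384,0,0,0,0,0.196,-0.416,0,0,0,0,0.196,-0.416,0,0,0,0,0.196,-0.416,0,0,0,0,0.196,-0.416,0,0,0,0]}}

```text
clock: 15.45
eef_pos: [622.8, -253.7, 99.1]
eef_rot: [3.141, -0.002, 3.083]
wrist_force: [-0.3, 0.5, -1.3]
finger_gap: 51.3
finger_force: 30.0
```

Run:
```python
from h import *
p,d,c,s=look("w5")
hsv=cv2.cvtColor(p,cv2.COLOR_RGB2HSV)
m=((hsv[...,0]>100)&(hsv[...,0]<125)&(hsv[...,1]>120)&(hsv[...,2]>50)).astype(np.uint8);n,l,st,ce=cv2.connectedComponentsWithStats(m)
for i in range(1,n):
    if st[i,4]>500:
        q=world(c,np.argwhere(l==i)[:,::-1],10);print(ce[i].round(),st[i],cv2.minEnclosingCircle(q[:,:2].astype(np.float32)))
```

```text
15.45 [ 622.8 -253.7   99.1] [ 1.799e+02 -1.000e-01  1.767e+02] 51.3
[583. 193.] [  511   106   129   169 17495] ((630.8218994140625, -28.908721923828125), 83.42594909667969)
[314. 182.] [ 263  149  105   81 4596] ((624.127685546875, -256.5123596191406), 43.74518585205078)
```

View pics/w5.png

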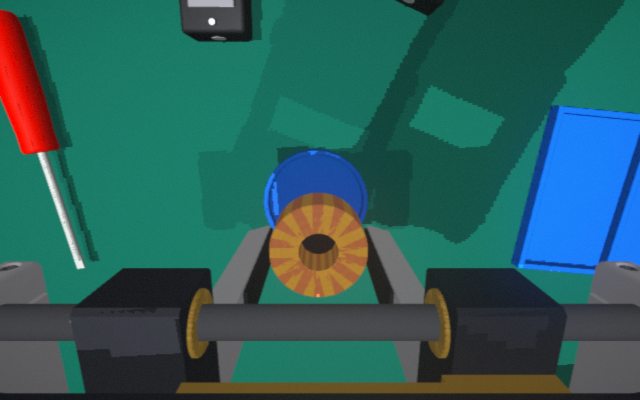

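The choke, at (317,245), hangs over the dish, whose rim centre is about (316,200). The fit puts the dish at (624,-256).

Call:
{"method": "jog_arm", "body": {"plan": [0.001,-0.001,-0.025,0,0,0,0.001,-0.001,-0.05,0,0,0,0.001,-0.001,-0.068,0,0,0,0.001,-0.001,-0.079,0,0,0,0.001,-0.001,-0.082,0,0,0,0.001,-0.001,-0.082,0,0,0,0.001,-0.001,-0.082,0,0,0]}}

```text
clock: 16.2
eef_pos: [624.9, -255.8, 19.6]
eef_rot: [-3.141, 0.002, 3.083]
wrist_force: [0.4, -0.7, -1.6]
finger_gap: 51.3
finger_force: 30.0
```

Call:
{"method": "jog_arm", "body": {"plan": [0,0,-0.001,0,0,0,0,0,-0.002,0,0,0,0,0,-0.003,0,0,0,0,0,-0.003,0,0,0]}}

```text
clock: 16.6
eef_pos: [624.3, -255.7, 15.4]
eef_rot: [3.141, -0.0, 3.083]
wrist_force: [-0.6, 0.3, -0.8]
finger_gap: 51.7
finger_force: 30.0
```

Call:
{"method": "jog_arm", "body": {"plan": [0,0,-0.001,0,0,0,0,0,-0.002,0,0,0,0,0,-0.002,0,0,0]}}

```text
clock: 16.9
eef_pos: [624.4, -255.7, 13.8]
eef_rot: [-3.141, 0.0, 3.083]
wrist_force: [-2.4, 1.5, 3.0]
finger_gap: 51.2
finger_force: 30.0
```

Call:
{"method": "jog_arm", "body": {"plan": [0,0,0,0,0,0,0,0,0,0,0,0,0,0,0,0,0,0,0,0,0.02,0,0,0,0,0,0.06,0,0,0,0,0,0.1,0,0,0], "claw": 0.066}}

```text
clock: 17.5
eef_pos: [624.0, -255.5, 114.1]
eef_rot: [3.141, -0.001, 3.083]
wrist_force: [0.9, -0.2, 1.2]
finger_gap: 65.8
finger_force: 0.0
```

Call:
{"method": "jog_arm", "body": {"plan": [-0.178,-0.057,0.016,0,0,0,-0.178,-0.057,0.016,0,0,0,-0.178,-0.057,0.016,0,0,0,-0.178,-0.057,0.016,0,0,0,-0.178,-0.057,0.016,0,0,0,-0.178,-0.057,0.016,0,0,0,-0.178,-0.057,0.016,0,0,0], "claw": 0.076, "force": 45}}

```text
clock: 18.2
eef_pos: [447.2, -312.5, 129.4]
eef_rot: [-3.142, 0.0, 3.083]
wrist_force: [-0.1, 0.2, -0.2]
finger_gap: 75.9
finger_force: 0.0
```

Run:
```python
from h import *
p,d,c,s=look("w6");tops(c,d,30)
```

```text
18.2 [ 447.2 -312.5  129.4] [-180.     0.   176.7] 75.9
px [498. 168.] 6396 z 32.0 rect [ 433.2 -161.9] [46.8 99.6] 63.7
px [316. 192.] 5791 z 31.9 rect [ 445.9 -314.7] [ 43.8 100.3] 86.6
px [386. 363.] 1601 z 30.7 rect [ 617.7 -255. ] [52.6 43.7] 86.7
```

View pics/w6.png

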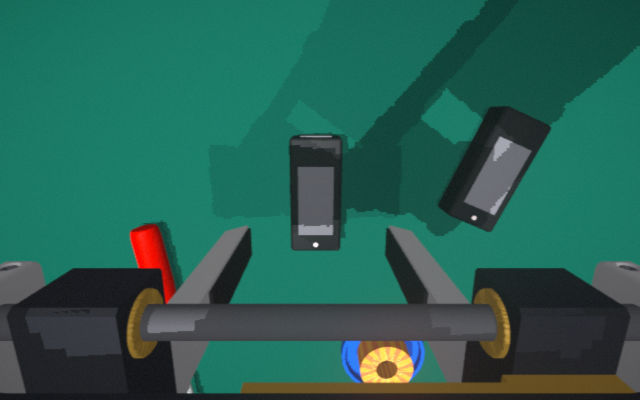

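The adapter is at (316,192), square to the fingers and clear of the screwdriver at (150,260). The choke sits in its dish at (386,368).

Call:
{"method": "jog_arm", "body": {"plan": [-0.001,-0.0015,-0.03,0,0,0,-0.001,-0.0015,-0.06,0,0,0,-0.001,-0.0015,-0.09,0,0,0,-0.001,-0.0015,-0.11,0,0,0,-0.001,-0.0015,-0.119,0,0,0,-0.001,-0.0015,-0.119,0,0,0,-0.001,-0.0015,-0.119,0,0,0]}}

```text
clock: 18.95
eef_pos: [446.1, -314.3, 11.2]
eef_rot: [-3.141, 0.001, 3.083]
wrist_force: [-0.3, -0.2, -0.3]
finger_gap: 76.3
finger_force: 0.0
```

Call:
{"method": "jog_arm", "body": {"plan": [0,0,0,0,0,0,0,0,0,0,0,0,0,0,0,0,0,0,0,0,0,0,0,0,0,0,0,0,0,0,0,0,0,0,0,0], "claw": 0.034}}

```text
clock: 19.55
eef_pos: [445.5, -314.3, 10.7]
eef_rot: [-3.141, 0.0, 3.083]
wrist_force: [-0.8, 0.1, 2.7]
finger_gap: 43.5
finger_force: 45.0
```

Call:
{"method": "jog_arm", "body": {"plan": [0,0,0.01,0,0,0,0,0,0.03,0,0,0,0,0,0.06,0,0,0,0,0,0.08,0,0,0,0,0,0.08,0,0,0,0,0,0.08,0,0,0]}}

```text
clock: 20.15
eef_pos: [445.1, -314.0, 90.0]
eef_rot: [3.141, -0.0, 3.083]
wrist_force: [-0.4, 0.2, -2.6]
finger_gap: 43.4
finger_force: 45.0
```

Call:
{"method": "jog_arm", "body": {"plan": [0.017,0.025,0,0,0,-0.5,0.034,0.05,0,0,0,-1,0.051,0.076,0,0,0,-1.5,0.068,0.101,0,0,0,-2,0.085,0.127,0,0,0,-2.5,0.102,0.152,0,0,0,-3,0.119,0.178,0,0,0,-3.5,0.136,0.203,0,0,0,-4,0.153,0.228,0,0,0,-4.5,0.17,0.254,0,0,0,-5,0.187,0.279,0,0,0,-5.1,0.187,0.279,0,0,0,-5.1,0.187,0.279,0,0,0,-5.1,0.187,0.279,0,0,0,-5.1]}}

```text
clock: 21.55
eef_pos: [631.6, -35.9, 89.4]
eef_rot: [-3.141, -0.002, 2.993]
wrist_force: [0.8, 0.4, -2.2]
finger_gap: 43.7
finger_force: 45.0
```

Run:
```python
from h import *
p,d,c,s=look("w7")
```

```text
21.55 [631.6 -35.9  89.4] [-1.800e+02 -1.000e-01  1.715e+02] 43.7
```

View pics/w7.png

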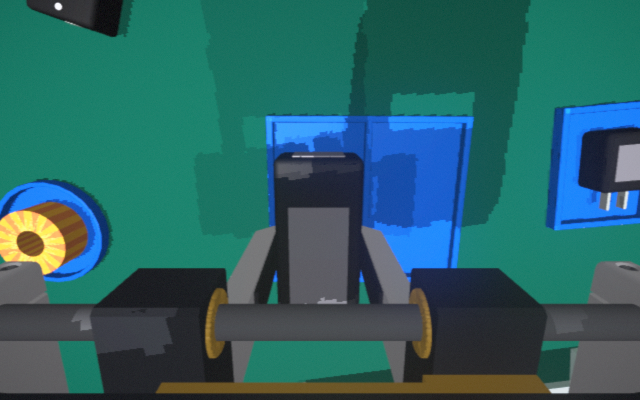

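The adapter is centred at column 318 over its lane, which spans columns 274–367. I'll lower it now.

Call:
{"method": "jog_arm", "body": {"plan": [0,0.001,-0.025,0,0,0,0,0.001,-0.045,0,0,0,0,0.001,-0.06,0,0,0,0,0.001,-0.07,0,0,0,0,0.001,-0.073,0,0,0,0,0.001,-0.073,0,0,0,0,0.001,-0.073,0,0,0]}}

```text
clock: 22.3
eef_pos: [632.9, -34.3, 18.3]
eef_rot: [3.142, 0.001, 2.994]
wrist_force: [-0.3, -0.6, -2.6]
finger_gap: 43.7
finger_force: 45.0
```

Call:
{"method": "jog_arm", "body": {"plan": [0,0,-0.001,0,0,0,0,0,-0.002,0,0,0,0,0,-0.003,0,0,0,0,0,-0.003,0,0,0]}}

```text
clock: 22.7
eef_pos: [632.3, -34.2, 14.4]
eef_rot: [-3.142, -0.0, 2.994]
wrist_force: [-0.2, -0.1, -2.5]
finger_gap: 43.4
finger_force: 45.0
```

Call:
{"method": "jog_arm", "body": {"plan": [0,0,-0.001,0,0,0,0,0,-0.001,0,0,0,0,0,-0.001,0,0,0]}}

```text
clock: 23.0
eef_pos: [632.5, -34.2, 13.7]
eef_rot: [3.142, 0.0, 2.994]
wrist_force: [-1.3, 0.1, 2.5]
finger_gap: 43.9
finger_force: 45.0
```

Call:
{"method": "jog_arm", "body": {"plan": [0,0,0,0,0,0,0,0,0,0,0,0,0,0,0,0,0,0,0,0,0.02,0,0,0,0,0,0.06,0,0,0,0,0,0.1,0,0,0], "claw": 0.057}}

```text
clock: 23.6
eef_pos: [632.0, -34.2, 114.2]
eef_rot: [-3.142, -0.001, 2.994]
wrist_force: [-0.2, 0.4, 0.7]
finger_gap: 57.1
finger_force: 0.0
```

Call:
{"method": "jog_arm", "body": {"plan": [-0.198,-0.126,0.016,0,0,-18,-0.198,-0.126,0.016,0,0,-18,-0.198,-0.126,0.016,0,0,-18,-0.198,-0.126,0.016,0,0,-18,-0.198,-0.126,0.016,0,0,-18,-0.198,-0.126,0.016,0,0,-18,-0.198,-0.126,0.016,0,0,-18,-0.198,-0.126,0.016,0,0,-18], "claw": 0.076}}

```text
clock: 24.4
eef_pos: [435.2, -159.9, 129.5]
eef_rot: [3.141, 0.0, 2.68]
wrist_force: [0.7, 0.7, -0.1]
finger_gap: 75.7
finger_force: 0.0
```

Run:
```python
from h import *
p,d,c,s=look("w8");tops(c,d,30)
```

```text
24.4 [ 435.2 -159.9  129.5] [180.    0.  153.6] 75.7
px [317. 192.] 5772 z 31.9 rect [ 433.4 -160. ] [43.8 99.4] 63.7
```

The centre is (434,-160) with matching yaw, so I'll grip it.

Call:
{"method": "jog_arm", "body": {"plan": [-0.001,0,-0.03,0,0,0,-0.001,0,-0.06,0,0,0,-0.001,0,-0.09,0,0,0,-0.001,0,-0.11,0,0,0,-0.001,0,-0.119,0,0,0,-0.001,0,-0.119,0,0,0,-0.001,0,-0.119,0,0,0]}}

```text
clock: 25.15
eef_pos: [434.0, -160.2, 11.1]
eef_rot: [3.142, 0.001, 2.68]
wrist_force: [-0.8, -0.3, -0.5]
finger_gap: 75.5
finger_force: 0.0
```

Call:
{"method": "jog_arm", "body": {"plan": [0,0,0,0,0,0,0,0,0,0,0,0,0,0,0,0,0,0,0,0,0,0,0,0,0,0,0,0,0,0,0,0,0,0,0,0], "claw": 0.034}}

```text
clock: 25.75
eef_pos: [433.5, -160.3, 10.7]
eef_rot: [3.142, 0.0, 2.68]
wrist_force: [-0.1, 0.5, 3.6]
finger_gap: 43.7
finger_force: 45.0
```

Call:
{"method": "jog_arm", "body": {"plan": [0,0,0.01,0,0,0,0,0,0.03,0,0,0,0,0,0.06,0,0,0,0,0,0.09,0,0,0,0,0,0.09,0,0,0,0,0,0.09,0,0,0]}}

```text
clock: 26.35
eef_pos: [433.2, -160.2, 100.4]
eef_rot: [3.142, 0.0, 2.68]
wrist_force: [-0.0, -0.3, -2.7]
finger_gap: 43.9
finger_force: 45.0
```

Call:
{"method": "jog_arm", "body": {"plan": [0.021,0.02,0,0,0,2,0.042,0.04,0,0,0,4,0.063,0.06,0,0,0,6,0.084,0.08,0,0,0,8,0.105,0.1,0,0,0,10,0.126,0.12,0,0,0,12,0.147,0.14,0,0,0,14,0.168,0.16,0,0,0,16,0.189,0.18,0,0,0,18,0.2095,0.2,0,0,0,18,0.2095,0.2,0,0,0,18,0.2095,0.2,0,0,0,18,0.2095,0.2,0,0,0,18]}}

```text
clock: 27.65
eef_pos: [642.1, 39.3, 99.3]
eef_rot: [-3.141, -0.002, 2.993]
wrist_force: [0.3, -0.2, -2.1]
finger_gap: 43.4
finger_force: 45.0
```

Run:
```python
from h import *
p,d,c,s=look("w9");tops(c,d,33)
```

```text
27.65 [642.1  39.3  99.3] [-1.800e+02 -1.000e-01  1.715e+02] 43.4
px [517. 159.] 3203 z 32.9 rect [627.6 188.9] [40.7 43.6] 86.9
px [610. 170.] 3162 z 32.9 rect [645.8 257. ] [42.  43.6] 87.0
px [221. 202.] 6935 z 34.9 rect [633.  -33.3] [ 44.8 100.5] 81.6
```

View pics/w9.png

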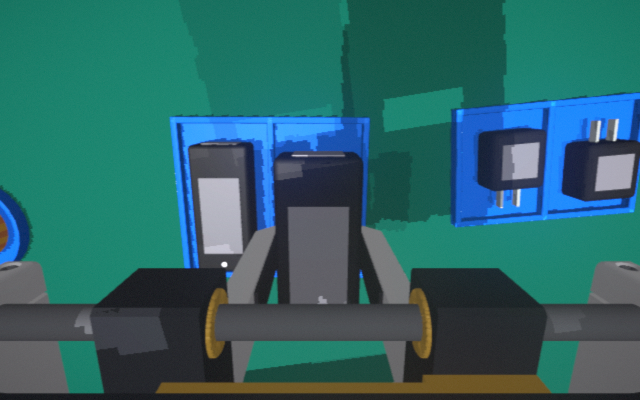

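The second adapter is at column 318, centred over its lane (columns 272–367). The first lies flat at (221,205), and both chargers are in place. I'll lower it now.

Call:
{"method": "jog_arm", "body": {"plan": [0.0005,0,-0.03,0,0,0,0.0005,0,-0.055,0,0,0,0.0005,0,-0.07,0,0,0,0.0005,0,-0.08,0,0,0,0.0005,0,-0.083,0,0,0,0.0005,0,-0.083,0,0,0,0.0005,0,-0.083,0,0,0]}}

```text
clock: 28.4
eef_pos: [643.9, 39.8, 18.5]
eef_rot: [3.141, 0.001, 2.994]
wrist_force: [-0.0, -0.7, -2.1]
finger_gap: 43.6
finger_force: 45.0
```

Call:
{"method": "jog_arm", "body": {"plan": [0,0,-0.001,0,0,0,0,0,-0.002,0,0,0,0,0,-0.003,0,0,0,0,0,-0.003,0,0,0]}}

```text
clock: 28.8
eef_pos: [643.3, 39.8, 14.3]
eef_rot: [-3.142, -0.0, 2.994]
wrist_force: [0.1, -0.1, -3.1]
finger_gap: 43.4
finger_force: 45.0
```

Call:
{"method": "jog_arm", "body": {"plan": [0,0,-0.001,0,0,0,0,0,-0.001,0,0,0,0,0,-0.001,0,0,0]}}

```text
clock: 29.1
eef_pos: [643.5, 39.8, 13.7]
eef_rot: [3.142, 0.0, 2.994]
wrist_force: [-1.9, 0.9, 2.4]
finger_gap: 43.5
finger_force: 45.0
```

Contact is made. I'll release, lift and pull back to clear the view.

Call:
{"method": "jog_arm", "body": {"plan": [0,0,0,0,0,0,0,0,0,0,0,0,0,0,0,0,0,0,0,0,0.02,0,0,0,0,0,0.06,0,0,0,0,0,0.1,0,0,0,0,0,0.14,0,0,0], "claw": 0.057}}

```text
clock: 29.8
eef_pos: [643.2, 39.8, 155.0]
eef_rot: [-3.142, -0.0, 2.994]
wrist_force: [0.5, 0.5, 0.3]
finger_gap: 56.7
finger_force: 0.0
```

Call:
{"method": "jog_arm", "body": {"plan": [-0.05,-0.01,0.03,0,0,0,-0.1,-0.02,0.06,0,0,0,-0.15,-0.03,0.06,0,0,0,-0.2,-0.03,0.06,0,0,0,-0.24,-0.03,0.06,0,0,0,-0.24,-0.03,0.06,0,0,0,-0.24,-0.03,0.06,0,0,0,-0.24,-0.03,0.06,0,0,0,-0.24,-0.03,0.06,0,0,0]}}

```text
clock: 30.7
eef_pos: [404.4, 9.8, 213.3]
eef_rot: [-3.142, -0.0, 2.994]
wrist_force: [0.7, 0.0, -0.8]
finger_gap: 56.8
finger_force: 0.0
```

Run:
```python
from h import *
from cell import camera,get_calibration,manip
p,d=camera("top");cv2.imwrite("pics/top2.png",cv2.resize(p[110:280,120:520,::-1],None,fx=2,fy=2,interpolation=cv2.INTER_CUBIC))
tops(get_calibration("top"),d,32,8,150);s=manip.read_state();print(s["clock"],s["eef_pos"])
```

```text
px [302. 146.] 586 z 33.9 rect [643.8  40.8] [ 44.4 102.1] 82.1
px [329. 149.] 587 z 33.8 rect [633.3 -32.9] [ 43.8 102.1] 81.4
px [220. 146.] 240 z 31.7 rect [647.  260.5] [40.2 41.7] 89.5
px [412. 152.] 253 z 29.7 rect [ 624.6 -254.2] [48.3 50.6] 87.1
px [245. 152.] 245 z 31.6 rect [628.4 191.2] [40.1 44.3] 89.5
px [146. 180.] 1383 z 35.3 rect [553.6 451.6] [ 77.1 149.6] 87.3
px [205. 257.] 236 z 28.6 rect [350.7 288.1] [39.6 43.1] 69.7
30.75 [404.19240092   9.78962078 213.12280789]
```

View pics/top2.png

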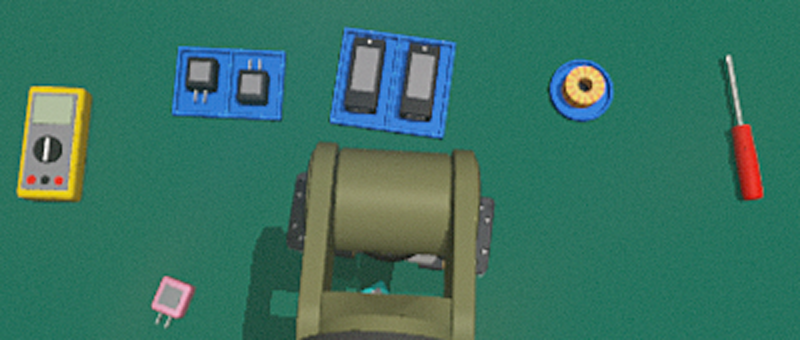

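The top view shows all five parts flat and centred: chargers (202,75) and (252,85), adapters (364,72) and (416,80), choke (586,86). The meter and screwdriver haven't moved, so I'm handing in.

```bash
python3 -c "
from cell import manip
print(manip.sign_off())"
```

```text
the job is handed in; nothing more can be done
None
```

All five parts lie flat in their own trays, the meter and screwdriver were not disturbed, and the job was handed in at about 31 s; the sign-off gave no verdict.

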